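# Stack a gear cluster on its assembly stand

### The arm

A 6-joint arm with a two-finger parallel gripper is mounted at the origin on a cart in front of the work surface, level with it; the furniture and walls round the work are solid. World frame = base frame: x ahead of the robot, y to its left, z up, the work surface at z = 0. Lengths are in mm, angles in rad, forces in N, time in s.
With the tool pointing down it reaches from about 300 to 825 mm from the base axis. Payload 5.4 kg.
Tool frame: the origin (TCP) lies midway between the tips of the shut fingers; the grasp point (between the pads) lies behind it (robot.grasp_offset is the z of the grasp point in the tool frame, in mm); z points along the fingers, y is the line along which they close (so a half turn about z gives the same grasp; the last joint's range is limited). The gripper opens to 92 mm and grips with 3 to 60 N. Pads are 20 mm wide; open, the fingers measure 128 mm over their backs; the gripper's body (75 mm by 189 mm) begins 69 mm behind the grasp point.
Start: joints at [0.977, 0.158, 1.597, -0, 1.386, -0.21], TCP at [215.315, 533.147, 214.601] pointing down, gripper open.
Joint ranges: [-2.91, 2.91], [-0.94, 2.29], [0.18, 2.7], [-1.29, 4.43], [0.17, 2.64], [-3, 3]. Speed limits (rad/s): [2.57, 2.57, 3.14, 3.14, 3.14, 3.14].

### API

Orientations are given as a rotation vector (axis times angle).
In Python, from cell import robot, readout, vision gives the robot as it stands. Calls block until the motion is done:
- robot.movep(position, orientation): joint-space move of the TCP to a pose.
- robot.move_straight(position, frame=None, vel=150): straight line of the TCP; frame=None keeps the orientation; vel is the mean speed in mm/s.
- robot.goto_joints(angles): joint-space move.
- robot.set_gripper(opening, grip_force=None): finger opening in mm; grip_force is the grip in N (None keeps the last); returns when the fingers have stopped.
- robot.sleep(seconds).
- robot.inverse_kinematics(position, orientation): joint angles nearest the present ones, or None.
- readout.observe(): the state.
- vision.get_image(name): name is "scene" or "top" or "wrist"; returns (picture, depth): 384x512x3 uint8, blue, green, red; 384x512 float32, mm along the optical axis (not along the pixel's ray), 0 where there is no reading.
- vision.calibration(name): a dict with "camera_matrix" (3x3 intrinsics, pixels), "view" (4x4, takes a point from world to camera coordinates); the wrist camera has in their place "tool_from_camera" (4x4, takes a point from camera to tool coordinates, whose origin is the TCP and whose axes are the flange's). Camera axes: x right, y down, z forward; pixel columns grow to the right and rows downward; lengths in mm; the calibration is good to about 2 mm. The wrist camera is an equidistant fisheye: a pixel r from the principal point sees the ray r / f radians off the axis. A picture is of the moment at which its call begins: read the wrist's pose just before it. calibration takes no time and is no camera call.
A pose or a line that the arm cannot do raises robot.PlanningError and nothing moves.
- robot.job_done(): hands the job in; it is judged then, once.
The state is a dict: "time": time; "joint_pos": joint angles; "dq": joint speeds; "joint_torque": joint torques, N m; "eef_pos": TCP position; "tcp_rot": TCP orientation; "ft_force": force on the tool from outside, world axes, zero at the start; "wrist_torque": the same for the moment, N m; "width": finger opening in mm; "gripper_force": force on a finger pad.
Only numpy, scipy, OpenCV 4.12 (cv2) and the standard library are available. Lean on these libraries where they do the work, as an engineer would, in place of code of your own. Each camera call takes 0.05 s, during which the arm holds its last target. There are 200 camera calls.

### The job

Build up the gear cluster on the assembly stand: from the bottom up, first the large gear, then the smooth spacer drum, then the small gear, and last the end cap with the knurled knob, each right way up as it lies now and fully seated over the spigot below it. Leave the plug, the valve and the pliers where they lie.

Things in the scene. Friction and masses are not known exactly. Their poses are not given: they have to be found in the camera images.
- stand: Assembly stand: fixed grey square steel plate, 110 x 110 x 15 mm, on the bench. In its middle an upright spigot, 36 mm across, 18 mm high above the plate (straight 11 mm, then tapering to 22 mm). Origin: centre of its underside, z up; plate's top face at 15 mm, spigot's tip at 33 mm.
- large_gear: Large dark steel gear lying flat, 96 mm over 36 teeth, 24 mm thick. On top a round spigot to grip, 36 mm across, 18 mm high (straight 11 mm, then tapering to 22 mm). Underneath a round recess, 40 mm across, 19 mm deep, that fits any spigot. 42 mm high over all; next part rests on its face at 24 mm. 0.45 kg. Origin: centre of its underside, z up.
- spacer: Spacer: smooth bright steel drum with a thin dark band, upright, 52 mm across, 38 mm high without spigot. On top a round spigot to grip, 36 mm across, 18 mm high (straight 11 mm, then tapering to 22 mm). Underneath a round recess, 40 mm across, 19 mm deep, that fits any spigot. 56 mm high over all; next part rests on its face at 38 mm. 0.25 kg. Origin: centre of its underside, z up.
- small_gear: Small dark steel gear lying flat, 64 mm over 24 teeth, 24 mm thick. On top a round spigot to grip, 36 mm across, 18 mm high (straight 11 mm, then tapering to 22 mm). Underneath a round recess, 40 mm across, 19 mm deep, that fits any spigot. 42 mm high over all; next part rests on its face at 24 mm. 0.25 kg. Origin: centre of its underside, z up.
- end_cap: End cap: smooth bright steel, 56 mm across, side 22 mm high, shoulder sloping to 30 mm; on top a dark knurled knob to grip, 26 mm across, from 34 to 50 mm high. No spigot. Underneath a round recess, 40 mm across, 19 mm deep, that fits any spigot. 0.2 kg. Origin: centre of its underside, z up.
- plug: Bystander: short gold-coloured turned plug lying down, 33 x 20 x 18 mm. Leave alone. Origin at the centre of its underside, x along its length.
- valve: Bystander: spool valve with a gold-coloured end, lying down, 83 x 17 x 17 mm. Leave alone. Origin at the centre of its underside, x along its length.
- pliers: Bystander: bare metal locking pliers, 195 x 55 x 18 mm, lying flat. Leave alone. Origin at the centre of its underside, y along its length.

How it is judged:
By the outcome, as a careful person would: the job done as asked, in the order asked, and still so for the second after the job is handed in, with the robot touching nothing.
It also fails if it takes over 106 s, if anything falls off the work surface, if the arm or the gripper's body presses on something with over 40 N, if the wrist force passes 120 N, or if a joint passes its speed limit or range.

## Working session

There is one attempt and no reset: what is moved stays moved. The work goes in short steps, each a Python script; the robot and the scene stay as the last script left them, time stands still between calls to the robot, and variables do not carry over. Pictures are saved under pics/ and viewed, at most 14 in all, crops included, and the job is handed in when it is done.

```bash
ls; mkdir -p pics; python3 - <<'E'
from cell import robot, readout, vision
import cv2,numpy as np
for n in("scene","top"):
    p,d=vision.get_image(n); cv2.imwrite(f"pics/{n}0.png",p); np.save(f"pics/{n}0.npy",d)
    c=vision.calibration(n); print(n,np.round(c["camera_matrix"],1).tolist(),np.round(c["view"],3).tolist())
c=vision.calibration("wrist");print({k:np.round(v,3).tolist() if not isinstance(v,str) else v for k,v in c.items()})
print(readout.observe(),robot.grasp_offset)
E
```

```text
pics
scene [[483.8, 0.0, 249.9], [0.0, 483.8, 182.2], [0.0, 0.0, 1.0]] [[0.828, -0.561, 0.014, -332.381], [-0.32, -0.491, -0.81, 285.891], [0.462, 0.666, -0.586, 604.693], [0.0, 0.0, 0.0, 1.0]]
top [[350.2, 0.0, 257.6], [0.0, 350.2, 190.5], [0.0, 0.0, 1.0]] [[-0.022, -1.0, 0.002, 211.744], [-0.982, 0.022, -0.187, 549.725], [0.187, -0.006, -0.982, 794.549], [0.0, 0.0, 0.0, 1.0]]
{'camera_matrix': [[297.319, 0.0, 252.559], [0.0, 297.319, 184.476], [0.0, 0.0, 1.0]], 'tool_from_camera': [[-0.001, -0.959, -0.284, 80.015], [1.0, -0.001, -0.001, -0.045], [0.0, -0.284, 0.959, -170.585], [0.0, 0.0, 0.0, 1.0]]}
{'time': 0.1, 'joint_pos': array([ 9.76915515e-01,  1.58987522e-01,  1.59808367e+00, -3.43792973e-05,
        1.38622544e+00, -2.10096813e-01]), 'dq': array([ 2.13977585e-03, -1.53362619e-03, -2.55351147e-03,  1.19070488e-03,
       -3.56347758e-04,  6.64874878e-05]), 'joint_torque': array([-1.87774917e-04, -3.86499524e+01, -3.22961426e+01,  7.03129009e-02,
        3.38845665e-02, -5.25495807e-05]), 'eef_pos': array([215.00179139, 532.67890625, 213.72788749]), 'tcp_rot': array([-5.99022403e-01, -3.08330623e+00,  2.48349806e-03]), 'ft_force': array([-0.22568567,  0.04259433, -0.85207387]), 'wrist_torque': array([-0.00671088, -0.05658259,  0.04155343]), 'gripper_force': 0.0, 'width': 92.00279185839472} -18.700000000000003
```

View pics/top0.png

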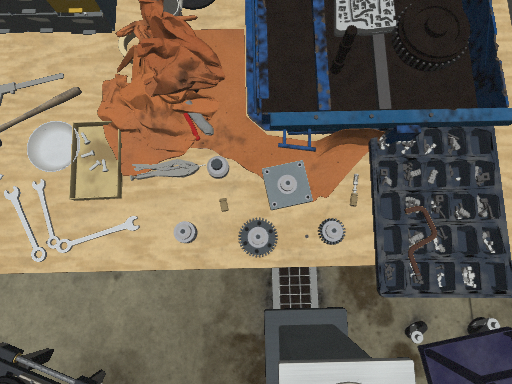

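View pics/scene0.png

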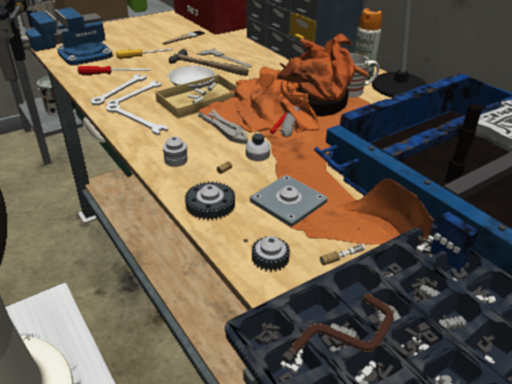

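The top view shows the spacer at (185,232), the large gear (258,236), the small gear (331,231), the end cap (217,167) with the pliers' jaw tip close to its left, and the stand (288,184). The plug is at (224,205) and the valve at (355,190). The scene view agrees, and all the parts are upright.

```bash
cat > h.py <<'E'
import numpy as np,cv2
from cell import robot, readout, vision
def cloud(n,d):
    c=vision.calibration(n);K=c["camera_matrix"];V=np.array(c["view"])
    v,u=np.mgrid[:384,:512]
    P=np.stack([(u-K[0,2])/K[0,0]*d,(v-K[1,2])/K[1,1]*d,d],-1)
    return (P-V[:3,3])@V[:3,:3]
E
python3 - <<'E'
from h import *
W=cloud("top",np.load("pics/top0.npy"))
for n,u,v,zt in[("spacer",185,232,56),("large",258,236,42),("small",331,231,42),("cap",217,167,50),("stand",288,184,33)]:
    p=W[v-30:v+30,u-30:u+30].reshape(-1,3)
    q=p[(p[:,2]>zt-4)&(p[:,2]<zt+6)]
    (c,r)=cv2.minEnclosingCircle(q[:,:2].astype(np.float32)); 
    print(n,len(q),W[v,u].round(1),"top disc mean",q.mean(0).round(1),"circ",np.round(c,1),round(r,1))
for a in [(190,170),(180,175),(224,205),(355,190),(60,245)]: print(a,W[a[1],a[0]].round(1))
E
```

```text
spacer 107 [458.3 373.2  51. ] top disc mean [460.4 378.4  54.7] circ [460.5 377.9] 14.4
large 108 [445.7 200.9  41.6] top disc mean [444.5 201.8  40.4] circ [444.7 202.9] 16.3
small 101 [453.9  25.2  38.2] top disc mean [456.1  19.5  40.5] circ [455.9  18.4] 15.1
cap 86 [615.6 297.7  49.3] top disc mean [625.3 300.3  48.9] circ [626.1 300.4] 13.2
stand 93 [572.4 123.7  34.1] top disc mean [576.  125.   31.8] circ [575.1 125.1] 15.8
(190, 170) [618.7 370.7  13.5]
(180, 175) [604.8 394.7  19.1]
(224, 205) [526.  284.   16.2]
(355, 190) [558.3 -48.5   9. ]
(60, 245) [436.7 692.1   3.8]
```

```bash
cat >> h.py <<'E'
from scipy.spatial.transform import Rotation as R
D=[0,-np.pi,0]
def wcloud():
    s=readout.observe();p,d=vision.get_image("wrist")
    c=vision.calibration("wrist");K=c["camera_matrix"];T=np.array(c["tool_from_camera"])
    v,u=np.mgrid[:384,:512];x=(u-K[0,2])/K[0,0];y=(v-K[1,2])/K[1,1];r=np.hypot(x,y)+1e-9
    k=np.tan(np.minimum(r,1.4))/r
    P=np.stack([x*k*d,y*k*d,d],-1)@T[:3,:3].T+T[:3,3]
    return p,P@R.from_rotvec(s["tcp_rot"]).as_matrix().T+s["eef_pos"]
def disc(W,xy,zlo,zhi,rad=24):
    m=(W[...,2]>zlo)&(W[...,2]<zhi)&(np.hypot(W[...,0]-xy[0],W[...,1]-xy[1])<rad)
    q=W[m]; c,r=cv2.minEnclosingCircle(q[:,:2].astype(np.float32))
    return len(q),q.mean(0).round(1),np.round(c,1),round(r,1)
E
python3 - <<'E'
from h import *
for n,xy,z in[("stand",(576,125),33),("large",(444.5,202),42)]:
    robot.movep([*xy,190+z],D);p,W=wcloud();cv2.imwrite(f"pics/w_{n}.png",p);np.save(f"pics/w_{n}.npy",W)
    o=readout.observe();print(n,o["time"],o["eef_pos"].round(1))
    for lo,hi in((z-3,z+4),(z-8,z+4)):print(disc(W,xy,lo,hi))
E
python3 -c "
import cv2,numpy as np
cv2.imwrite('pics/w2.png',np.hstack([cv2.imread('pics/w_%s.png'%n)[:, 56:456] for n in('stand','large')]))"
```

```text
stand 2.1167 [575.8 125.9 223. ]
(399, array([576.1, 123.8,  32.8]), array([576.2, 123.6]), 15.0)
(608, array([575.3, 123.9,  31.2]), array([576.6, 123.8]), 17.9)
large 2.825 [445.7 201.6 232.2]
(409, array([444.2, 200.8,  41.7]), array([444.6, 200.3]), 15.7)
(607, array([443.5, 201. ,  40.2]), array([444.6, 201. ]), 17.9)
```

View pics/w2.png

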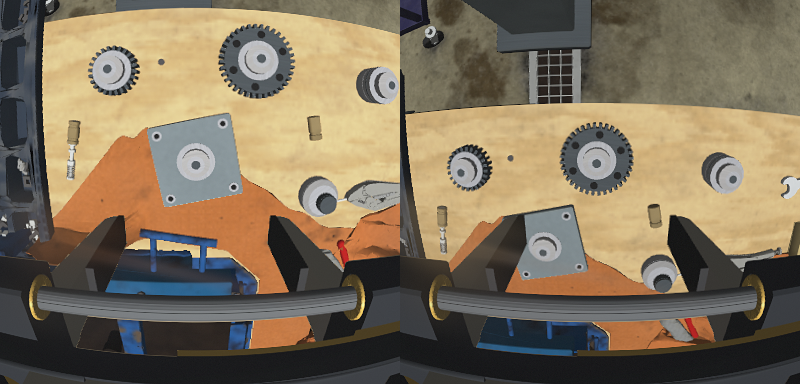

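The left half (over the stand) shows the spigot at (196,163), and the right half (over the gear) shows its spigot at (597,160). Both are clear, with room around them for the fingers. Next I grip the large gear and check it in the hand.

```bash
cat >> h.py <<'E'
def st(*k):
    o=readout.observe();print(round(o["time"],2),o["eef_pos"].round(1),"w",round(o["width"],1),"g",round(o["gripper_force"],1),"F",o["ft_force"].round(1),*k);return o
def pick(x,y,ztip,op,lift):
    robot.set_gripper(op); robot.movep([x,y,ztip+40],D); robot.move_straight([x,y,ztip],vel=80)
    st("at"); robot.set_gripper(10,55); st("grip")
    robot.move_straight([x,y,ztip+lift],vel=120); robot.sleep(.2); return st("lift")
E
python3 - <<'E'
from h import *
pick(444.4,200.8,26,70,60)
p,W=wcloud();cv2.imwrite("pics/w_g1.png",p);np.save("pics/w_g1.npy",W)
p,d=vision.get_image("scene");cv2.imwrite("pics/s1.png",p)
cv2.imwrite('pics/g1.png',np.hstack([cv2.imread('pics/w_g1.png')[:, 56:456],p[:,56:456]]))
E
```

```text
4.68 [444.8 200.9  26.3] w 70.2 g 0.0 F [ 0.1 -0.2 -0.3] at
5.33 [444.5 201.   26.1] w 33.9 g 55.0 F [-0.4  1.6  1. ] grip
6.17 [443.4 200.6  84.8] w 33.5 g 55.0 F [-0.4  1.  -5.2] lift
```

View pics/g1.png

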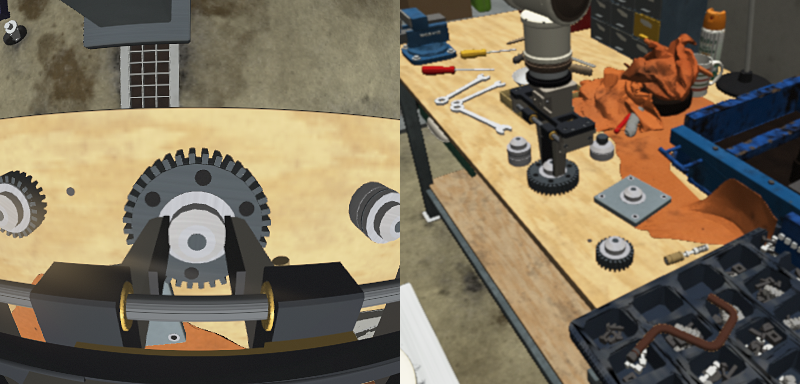

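The gear is held level by its spigot, with the spigot centre at (197,240) in the left half. Next I measure its position in the hand relative to the TCP.

```bash
python3 - <<'E'
from h import *
W=np.load("pics/w_g1.npy");o=st()
print(disc(W,(444,201),97,105),disc(W,(444,201),92,105))
m=(abs(W[...,2]-84)<9)&(np.hypot(W[...,0]-444,W[...,1]-201)<60)&(np.hypot(W[...,0]-444,W[...,1]-201)>22)&(W[...,0]<440)
q=W[m];A=np.c_[q[:,:2]-[444,201],np.ones(len(q))];c,*_=np.linalg.lstsq(A,q[:,2],rcond=None);print(c,len(q),np.std(q[:,2]-A@c))
# rim fit: outermost points per angle
f=q[abs(q[:,2]-A@c-0)<3];
def res(p):return None
a=np.arctan2(f[:,1]-201,f[:,0]-444);r=np.hypot(f[:,0]-444,f[:,1]-201)
b=np.round(a/0.15).astype(int);pts=np.array([f[b==k][np.argmax(r[b==k]),:2] for k in np.unique(b)])
from scipy.optimize import least_squares
s=least_squares(lambda p:np.hypot(pts[:,0]-p[0],pts[:,1]-p[1])-48,[444,201],loss="soft_l1");print(s.x,np.round(s.fun,1))
E
```

```text
6.28 [443.9 200.7  85.3] w 34.0 g 55.0 F [ 0.1  0.2 -5.5]
(1924, array([441.4, 200.1, 100.3]), array([439.8, 201. ]), 22.6) (2707, array([440.2, 200.4,  98.8]), array([439.9, 201. ]), 22.6)
[ 4.56327099e-02 -1.21553936e-03  8.38860892e+01] 6407 1.8953083938804214
[443.02020726 200.06391402] [-0.2 -0.   0.1  0.1  0.1 -0.3 -0.1  0.2  0.3 -0.  -0.1 -0.2  0.1  0.3
  0.1 -0.1 -0.3  0.2  0.1 -0.  -0.  -0.1]
```

```bash
cat >> h.py <<'E'
def place(x,y,seat,op,clear=45,F=12):
    """seat: tip z when the part is seated"""
    robot.movep([x,y,seat+clear],D);robot.sleep(.15);f0=readout.observe()["ft_force"]
    robot.move_straight([x,y,seat+20],vel=90)
    z=seat+20
    while z>seat-4:
        z-=2;robot.move_straight([x,y,z],vel=40)
        o=readout.observe();f=o["ft_force"]-f0
        if abs(f[2])>3 or np.hypot(f[0],f[1])>4: print(z-seat,o["eef_pos"].round(1),f.round(1))
        if f[2]>F or np.hypot(f[0],f[1])>25: break
    st("end",round(z-seat,1))
E
python3 - <<'E'
from h import *
place(576.6,124.3,41,70)
p,W=wcloud();np.save("pics/w_p1.npy",W);s,d=vision.get_image("scene")
cv2.imwrite('pics/p1.png',np.hstack([p[:,56:456],cv2.resize(s[90:282,200:400],(400,384))]))
E
```

```text
-2 [577.  124.3  41.1] [-5.3 -0.4 13.9]
10.26 [577.  124.3  41.1] w 34.0 g 55.0 F [-5.4 -0.6  8.5] end -2
```

View pics/p1.png

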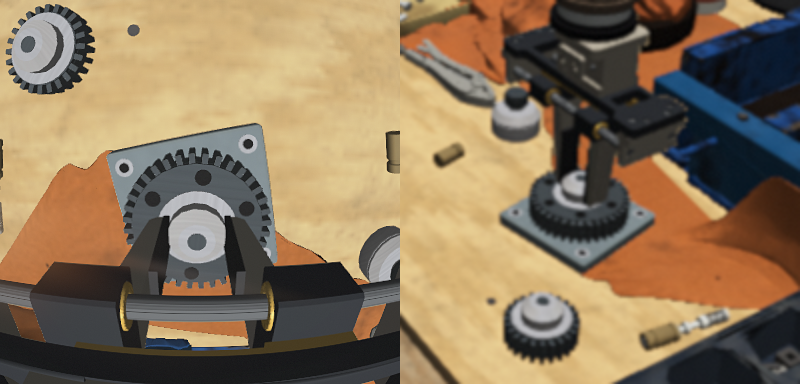

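The gear is seated on the plate with contact at the expected height. Now I release it, measure the new spigot, then look at and pick the spacer.

```bash
cat >> h.py <<'E'
def release(x,y,seat,zt):
    """open, rise, measure the new top at zt"""
    robot.set_gripper(60);robot.move_straight([x,y,seat+60],vel=150);robot.movep([x,y,zt+150],D);robot.sleep(.2)
    p,W=wcloud();r=disc(W,(x,y),zt-3,zt+4);st("spigot",r,disc(W,(x,y),zt-8,zt+4));return p,W
def look(x,y,zt):
    robot.movep([x,y,zt+150],D);robot.sleep(.2);p,W=wcloud();r=disc(W,(x,y),zt-3,zt+4);st("part",r,disc(W,(x,y),zt-8,zt+4));return r[1]
E
python3 - <<'E'
from h import *
p,W=release(576.6,124.3,41,57)
m=np.hypot(W[...,0]-576,W[...,1]-124);f=W[(m>22)&(m<45)&(abs(W[...,2]-39)<8)]
A=np.c_[f[:,:2]-[576,124],np.ones(len(f))];print(np.linalg.lstsq(A,f[:,2],rcond=None)[0].round(3))
c=look(460.5,377.5,56)
pick(c[0],c[1]+.5,40,60,55)
p,W=wcloud();cv2.imwrite("pics/sp.png",p);np.save("pics/w_g2.npy",W)
E
```

```text
12.23 [575.4 124.3 204.8] w 60.1 g 0.0 F [-1.   0.4 -1. ] spigot (492, array([576.4, 123.8,  56.9]), array([577.1, 123.8]), 14.9) (766, array([575.8, 123.7,  55.1]), array([577.2, 123.7]), 17.9)
[ 6.0000e-03 -1.0000e-03  3.9378e+01]
13.56 [461.3 376.6 206. ] w 59.3 g 0.0 F [ 0.4 -0.1 -0.1] part (499, array([459.7, 378.2,  55.8]), array([460.6, 378.6]), 15.4) (759, array([459.2, 378.1,  54.1]), array([460.6, 378.3]), 18.1)
14.99 [459.7 378.7  39.8] w 60.2 g 0.0 F [ 0.6  0.7 -1.2] at
15.51 [460.  378.8  40.4] w 34.1 g 55.0 F [ 0.5 -0.6  2.2] grip
16.32 [458.9 378.2  93.7] w 34.0 g 55.0 F [-0.8 -0.9 -3.2] lift
```

View pics/sp.png

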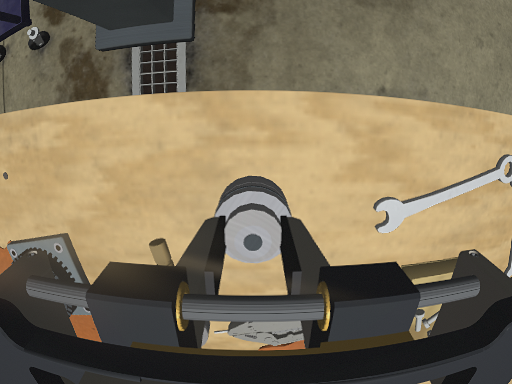

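The spacer is held upright with its spigot centre at (252,240). Placing it now.

```bash
python3 - <<'E'
from h import *
place(576.5,124.3,79,60)
s,d=vision.get_image("scene")
cv2.imwrite('pics/p2.png',cv2.resize(s[70:262,200:400],(600,576)))
E
```

```text
-2 [577.1 124.3  79.3] [-6.1 -0.4 14.6]
20.78 [577.1 124.3  79.3] w 34.1 g 55.0 F [-5.6 -0.7 11.5] end -2
```

View pics/p2.png

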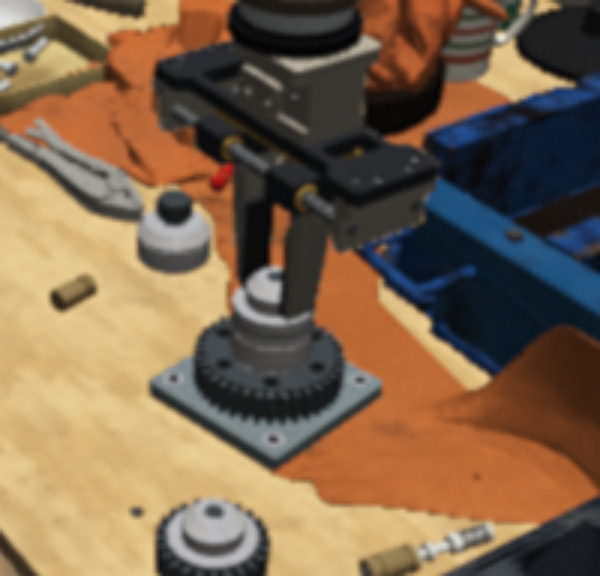

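The spacer sits flush on the gear, at about (272,335) in the crop. Next is the small gear, seating at face z = 77.

```bash
python3 - <<'E'
from h import *
release(576.5,124.3,79,95)
c=look(456,19,42)
pick(c[0],c[1]+.5,26,60,100)
p,W=wcloud();cv2.imwrite("pics/sg.png",p)
E
```

```text
22.71 [575.5 124.3 242.8] w 59.9 g 0.0 F [-0.   0.1 -0.1] spigot (496, array([576.8, 123.5,  94.9]), array([577. , 123.1]), 15.0) (765, array([576.2, 123.7,  93.2]), array([577.5, 123.8]), 17.9)
23.67 [457.   19.4 192.6] w 60.4 g 0.0 F [ 1.1 -0.2 -0.1] part (491, array([455. ,  18.3,  41.9]), array([455.4,  18.5]), 15.0) (757, array([454.1,  18.4,  40.2]), array([455.5,  18.3]), 18.0)
25.1 [455.6  18.7  26.5] w 60.1 g 0.0 F [0.2 0.2 0.7] at
25.62 [455.3  18.8  26.3] w 34.0 g 55.0 F [0.5 0.3 2.4] grip
26.8 [454.4  18.9 125.2] w 34.0 g 55.0 F [ 0.1  1.  -2.2] lift
```

View pics/sg.png

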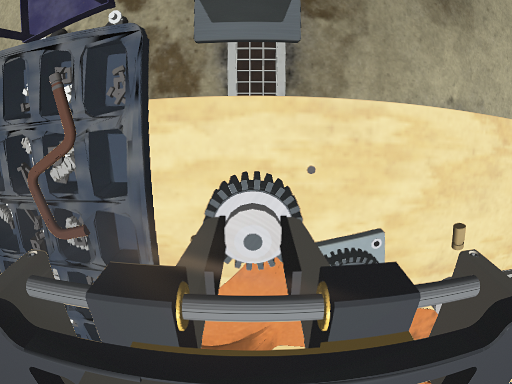

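The small gear is held level, spigot centre at (252,240). Placing it now, then looking at the cap.

```bash
python3 - <<'E'
from h import *
place(576.8,124.2,103,60)
release(576.8,124.2,103,119)
s,d=vision.get_image("scene")
c=look(625.5,300.4,50)
p,W=wcloud()
cv2.imwrite('pics/p3.png',np.hstack([p[:,56:456],cv2.resize(s[70:262,200:400],(400,384))]))
E
```

```text
-2 [577.5 124.2 103.3] [-3.7 -0.2 11.3]
-4 [578.2 124.3 103.3] [-7.3 -0.6 21.6]
31.12 [578.2 124.3 103.3] w 33.9 g 55.0 F [-7.6 -1.  19.6] end -4
33.0 [575.8 124.2 266.8] w 60.1 g 0.0 F [ 0.4 -0.1 -1.3] spigot (494, array([576.8, 123.6, 118.9]), array([577.4, 123.6]), 15.6) (758, array([576.1, 123.6, 117.2]), array([577.5, 123.8]), 17.9)
34.1 [626.2 299.1 201.3] w 60.2 g 0.0 F [-0.6  0.2 -0.8] part (424, array([624.9, 299.4,  50.2]), array([625.4, 299.3]), 13.8) (456, array([624.4, 299.3,  49.8]), array([625.6, 299.3]), 13.9)
```

View pics/p3.png

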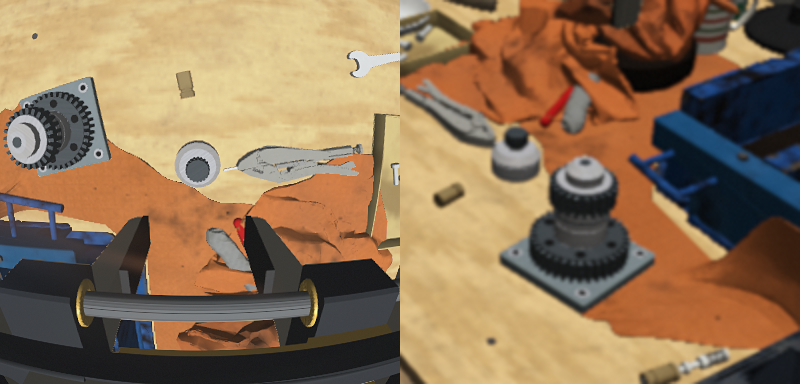

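The small gear is seated: its spigot tip is at 118.9 against 119 expected. The cap knob is at (198,170) on the left, with the pliers' tip beside it at (230,168). Before the pick I check clearance around the cap.

```bash
python3 - <<'E'
from h import *
W=cloud("top",np.load("pics/top0.npy"));x,y,z=W[...,0],W[...,1],W[...,2]
for n,dx,dy in(("fingers",25,75),("body",60,105),("body+",110,110)):
    m=(abs(x-625)<dx)&(abs(y-300)<dy)&(np.hypot(x-625,y-300)>32);print(n,z[m].max())
pick(625.2,299.8,37,60,140)
p,W=wcloud();cv2.imwrite("pics/cap.png",p)
E
```

```text
fingers 19.170286963892732
body 19.658435245064585
body+ 46.954712699217936
35.58 [625.2 299.8  36.8] w 59.8 g 0.0 F [ 0.  -0.3 -0.1] at
36.22 [625.3 299.9  37.2] w 24.4 g 55.0 F [-0.1  0.3  0.8] grip
37.73 [624.8 299.7 176.1] w 24.3 g 55.0 F [ 0.3  0.8 -2. ] lift
```

View pics/cap.png

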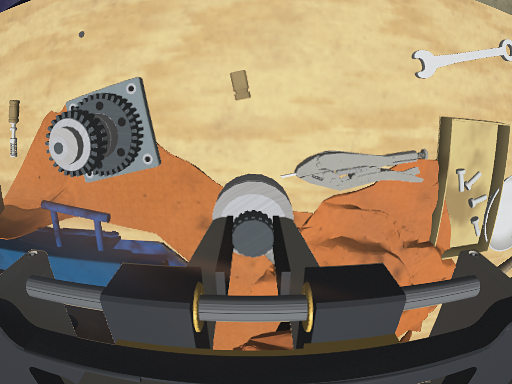

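The cap is held by its knob at (252,233), and the pliers have not moved. Placing it (seat tip z = 138).

```bash
python3 - <<'E'
from h import *
place(576.9,124.2,138,60)
release(576.9,124.2,138,151)
robot.movep([430,200,300],D);robot.sleep(.3)
s,d=vision.get_image("scene");t,dt=vision.get_image("top");W=cloud("top",dt)
print(disc(W,(577,124),146,158),readout.observe()["time"])
cv2.imwrite('pics/p4.png',np.hstack([cv2.resize(t[110:260,130:380],(400,240)),cv2.resize(s[60:180,220:420],(400,240))]))
E
```

```text
-2 [577.7 124.2 138.1] [-1.6 -0.3  8.2]
-4 [578.6 124.2 138.2] [-3.5 -1.1 17.3]
42.12 [578.6 124.2 138.2] w 23.9 g 55.0 F [-4.4 -1.1 16.2] end -4
44.11 [576.  124.2 298.7] w 59.8 g 0.0 F [-0.9  0.7  0.8] spigot (434, array([576.9, 123.7, 151.2]), array([577.6, 123.5]), 13.8) (462, array([576.5, 123.6, 150.9]), array([577.6, 123.6]), 13.8)
(0, array([nan, nan, nan]), array([0., 0.]), 0.0) 45.2083h.py:20: RuntimeWarning: Mean of empty slice.
  return len(q),q.mean(0).round(1),np.round(c,1),round(r,1)
  ret = um.true_divide(
```

View pics/p4.png

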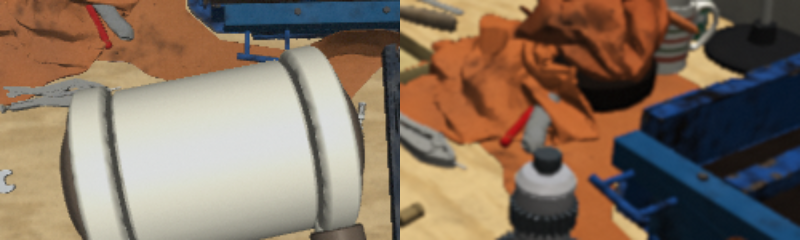

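The cap sits upright on the small gear at (547,190). The wrist camera put the knob top at 151 mm, exactly the fully seated height, and the robot is clear. In the top view the arm hides the stack, so that check gave no reading.

```bash
python3 -c "
from h import *
print(robot.job_done())"
```

```text
the job is handed in; nothing more can be done
None
```

The gear cluster is built in the order asked (large gear, spacer, small gear, end cap) and handed in at about 45 s of the 106 s allowed; the knob top measured 151 mm, the fully seated height, and the arm never touched the plug, valve or pliers.

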